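Open the solder fume cabinet's window to its working height

ROBOT

A 7-joint arm with a two-finger parallel gripper is mounted at the origin on the work surface; the furniture and walls round the work are solid. World frame = base frame: x ahead of the robot, y to its left, z up, the work surface at z = 0. Lengths are in m, angles in rad, forces in N, time in s.
With the tool pointing down it reaches from about 0.4 to 0.85 m from the base axis. Payload 4.5 kg.
Tool frame: the origin (TCP) lies on the centre line of the jaws, within the pads' length; the fingertips stand r.tips_ahead ahead of it and the grasp point (between the pads) is the TCP (r.tips_ahead is the distance from the TCP to the fingertips, in m); z points along the fingers, y is the direction in which the jaws open and shut (so a half turn about z gives the same grasp; the last joint's range is limited). The gripper opens to 88 mm and grips with 3 to 60 N. Pads are 18 mm wide; open, the fingers measure 123 mm over their backs; the gripper's body (75 mm by 187 mm) begins 45 mm behind the grasp point.
Start: joints at [1.364, 0.689, -0.195, 1.565, 0.157, 0.902, -0.215], TCP at [0.149, -0.607, 0.258] pointing down, gripper open.
Joint ranges: [-3.01, 3.01], [-0.46, 2.08], [-1.47, 1.51], [0.13, 2.56], [-1, 4.14], [0.04, 2.09], [-2.66, 2.66]. Speed limits (rad/s): [2.57, 2.57, 3.14, 3.14, 3.14, 3.14, 3.14].

INTERFACE

Orientations are given as a unit quaternion [x, y, z, w].
In Python, from plant import r gives the robot as it stands.
- The arm moves only by the shell command python3 -m inch 'ROWS' [FORCE]. ROWS is JSON, a list of rows, each a list of 5 numbers: the shift along the world's x, y, z in units of 25 mm (1.0 is 25 mm), then the turn about the world's z in units of 6 degrees (1.0 is 6 degrees), then the finger opening in mm, from 0 to 88.1. A call has 1 to 5 rows; each row shifts and turns the commanded pose from where the row before left it; what a row does not reach is not made up. A row lasts 1/10 s, in which the tool goes at most 50 mm and 8.59 degrees, less where a joint would pass 70% of its speed; a pose out of reach is approached as far as the arm can. A call is refused whole if a number of a shift passes 1 or a number of a turn 1, either way. A call with a gripper value outside its range is refused whole. The fingers move at their own pace and stop on an object; FORCE is the grip in N (left out, the last holds). Time passes only in rows, so rows that do not move let the fingers close. It gives the time, the measured TCP pose, the force and the opening at its end, in the units of the state.
- r.get_state(): the state, without advancing time (a new reading comes with each control period).
- r.snapshot(name): name is "scene" or "top" or "wrist"; returns a dict with "pixels" (400x640x3 uint8, red, green, blue), "range_z" (400x640 float32, m along the optical axis (not along the pixel's ray), 0 where there is no reading), "K" (3x3 intrinsics, pixels), "k1" (the pictures are not rectified: a ray, as slopes to the right and down, at radius r is drawn at 1 + k1 r^2 times it, then the intrinsics apply), "position" and "attitude" of the camera in the world. Camera axes: x right, y up, looking along -z (the intrinsics and any distortion apply to the point x, -y, -z); pixel columns grow to the right and rows downward; lengths in m; the calibration is good to about 2 mm. A picture is of the moment at which its call begins.
- r.finish_job(): hands the job in, once; it reports no verdict.
The state is a dict: "clock": time; "q": joint angles; "qd": joint speeds; "joint_torque": joint torques, N m; "tool_pos": TCP position; "eef_rot": TCP orientation; "contact_force": force on the tool from outside, world axes, zero at the start; "moment": the same for the moment, N m; "opening": opening from 0.0 (shut) to 1.0 (fully open).
Only numpy, scipy, OpenCV 4.12 (cv2) and the standard library are available. Lean on these libraries where they do the work, as an engineer would, in place of code of your own. Each camera call takes 0.05 s, during which the arm holds its last target. There are 200 camera calls.

TASK

Open the bench fume cabinet for soldering: slide the bolt on its right-hand rail fully back, outwards, by pushing its tab, then push the counterweighted sliding window steadily up from beneath its lip until the top of the lip is level with the pointer clamped on the left-hand rail, and move clear. Do it all with the fingertips or the outside of the fingers, pinching nothing; leave the pointer where it is clamped and disturb nothing else on the bench.

Things in the scene. Friction and masses are not known exactly. Their poses are not given: they have to be found in the camera images.
- cabinet: Fume cabinet: a fixed grey box on the bench, 310 mm wide (y), 170 deep (x), 313 high, its front window sloping back above a vertical plinth front; an aluminium counterweight column stands at its left rear, out to y = +188 mm. Origin: centre of its underside. Own axes: x into the cabinet away from the front, y to the left seen from the front, z up.
- slope_foot (a point): Foot of the sloping front, cabinet's own (-85, 0, 80) mm; axes as cabinet. The window plane rises from here, leaning back 35 degrees from vertical, 253 mm long: 'up the slope' is own (0.574, 0, 0.819), 'out' from the window is own (-0.819, 0, 0.574). Guide rails 43 mm wide, 6 mm proud, run up both sides at own y = 112 to 155 and -112 to -155 mm.
- sash (a joint): How far the clear sliding window between the rails is up, along the slope, in m: 0 shut, 0.12 at its upper stop. It is balanced by a counterweight inside the column and stays where it is left; rubbing resists with about 3 N, plus 6 N per m/s. While the bolt is shut it can rise 2 to 3 mm only. (Its lip is part sash_c4, the rubber strip on the lip sash_c5.)
- lip_under (a point): Lower outer edge of the window's lip, in the middle of its width: push up from beneath here. The lip is an aluminium plate 200 mm wide, 5 mm thick, standing 30 mm square out of the window's lower edge (33.5 to its rounded rim), a 4 mm rubber strip on its top. Shut, this edge is 6 mm up the slope from slope_foot; below it is open room in front of the plinth for the fingers.
- lip_level (a point): Left end of the lip's upper surface (top of its rubber strip), 15 mm out from the window: this is what must be level with the pointer. It lies 9 mm farther up the slope than lip_under.
- bolt (a joint): How far the slide bolt on the right-hand rail is drawn back, outwards (cabinet's -y), in m: 0 to 0.003 shut, its tongue (7 mm rod, 6 to 14 mm out) lying above a strike block, 14 mm high, on the window; clear of the block from 0.014; 0.022 fully back at its stop. Rubs with about 2.5 N and stays where it is left. (Tab: part bolt_c1; buffer: bolt_c2.)
- tab_face (a point): Middle of the inner face of the bolt's steel tab: push this face outwards (cabinet's -y). The tab is 28 mm long up the slope, 4 mm thick (8 with its rubber buffer), standing 17 to 40 mm out from the window; this point is 28.5 mm out and 62 mm up the slope from slope_foot. Moves with the bolt. On its inner side nothing stands higher than 16 mm out.
- pointer_tip (a point): Tip of the black triangular pointer clamped on the left-hand rail (block 26 x 20 mm with a round knob, standing to 27 mm out). The tip points inwards, 16 mm out from the window, 6 mm beside the lip's left end once level. Axes: z up the slope, y left, x inwards. It stands 46 to 108 mm above the shut lip's top. Held by friction; must not be shifted.
- multimeter: Bystander, loose: a red multimeter, 78x155x49 mm. Origin: centre of its underside.
- red_pliers: Bystander, loose: red-handled pliers lying flat, 56x132x12 mm. Origin: centre of its underside.
- solder_spool: Bystander, loose: a spool of solder wire, 55 mm across, 33 mm high. Origin: centre of its underside.
- battery_pack: Bystander, loose: a black and orange drill battery, 78x118x44 mm. Origin: centre of its underside.
- glue_bottle: Bystander, loose: a blue glue bottle, 31 mm across, 75 mm high. Origin: centre of its underside.
- tape_roll: Bystander, loose: a roll of black tape, 67x74x19 mm. Origin: centre of its underside.
- flux_bottle: Bystander, loose: a white dropper bottle, 35 mm across, 90 mm high. Origin: centre of its underside.

How it is judged:
By the outcome, as a careful person would: the job done as asked, in the order asked, and still so for the second after the job is handed in, with the robot touching nothing.
It also fails if it takes over 45 s, if anything falls off the work surface, if the arm or the gripper's body presses on something with over 40 N, if the wrist force passes 120 N, or if a joint passes its speed limit or range.

## Working session

There is one attempt and no reset: what is moved stays moved. The work goes in short steps, Python scripts to look and compute and a shell command to move; the robot and the scene stay as the last step left them, time stands still between calls to the robot, and variables do not carry over. Pictures are saved under pics/ and viewed, about 8 in all and at most 12, crops included, and the job is handed in when it is done.

```bash
ls; mkdir -p pics; cat > h.py <<'E'
import numpy as np, cv2
from plant import r
from scipy.spatial.transform import Rotation as R
def rot(s):
    a=np.array(s['attitude'],float)
    return a if a.shape==(3,3) else R.from_quat(a).as_matrix()
def save(s,n): cv2.imwrite('pics/'+n,s['pixels'][:,:,::-1])
def ray(s,u,v):
    K=s['K'];d=np.array([(u-K[0][2])/K[0][0],(v-K[1][2])/K[1][1]]);x=d.copy()
    for _ in range(20): x=d/(1+s['k1']*(x@x))
    return np.array([x[0],-x[1],-1.0])
def pt(s,u,v,z=None):
    z=s['range_z'][int(round(v)),int(round(u))] if z is None else z
    return rot(s)@(ray(s,u,v)*z)+np.array(s['position'])
def onplane(s,u,v,p,n):
    d=rot(s)@ray(s,u,v);o=np.array(s['position']);return o+d*((p-o)@n/(d@n))
def cloud(s):
    K=s['K'];uu,vv=np.meshgrid(np.arange(640),np.arange(400))
    d=np.stack([(uu-K[0][2])/K[0][0],(vv-K[1][2])/K[1][1]],-1);x=d.copy()
    for _ in range(20): x=d/(1+s['k1']*(x**2).sum(-1,keepdims=True))
    z=s['range_z'];P=np.stack([x[...,0]*z,-x[...,1]*z,-z],-1)
    P=P@rot(s).T+np.array(s['position']);P[z==0]=np.nan;return P
E
python3 - <<'E'
from h import *
for n in ['scene','top']:
    s=r.snapshot(n);save(s,n+'0.png');print(n,s['position'],(-rot(s)[:,2]).round(3),s['K'][0][0],s['k1'])
    np.savez(n+'0.npz',**{k:np.array(v) for k,v in s.items()})
print(r.get_state(),r.tips_ahead)
E
```

```text
pics
scene [-0.33705943  0.39537393  0.73003667] [ 0.697 -0.421 -0.581] 390.1059182009999 -0.08221977171524422
top [ 0.18079159 -0.05713019  1.31234404] [ 0.171  0.019 -0.985] 499.4932119327757 -0.12305696476117348
{'clock': 0.1, 'q': array([ 1.36380372,  0.6898847 , -0.19451554,  1.56619987,  0.15728372,
        0.9024833 , -0.2150719 ]), 'qd': array([-0.00066962, -0.00195815,  0.00036986, -0.00323955,  0.00185613,
       -0.00045561,  0.00154845]), 'joint_torque': array([-2.21265196e-03, -5.28498530e+01, -1.27146430e+00, -1.53837311e+01,
       -5.26147080e-02,  2.00499926e-03,  6.24470340e-05]), 'tool_pos': array([ 0.14888622, -0.60648014,  0.2570104 ]), 'eef_rot': array([ 9.92755646e-01,  1.20148236e-01, -1.46646058e-04, -7.79912562e-04]), 'contact_force': array([-0.0543456 , -0.45668768,  0.59789047]), 'moment': array([ 0.05138275,  0.02331138, -0.02463791]), 'opening': 1.0024619469452387} 0.019
```

View pics/scene0.png

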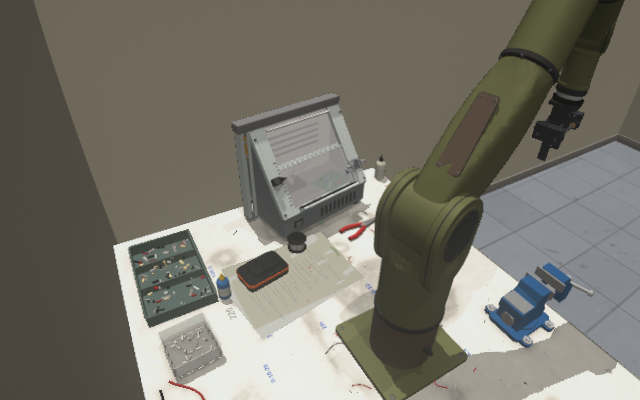

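View pics/top0.png

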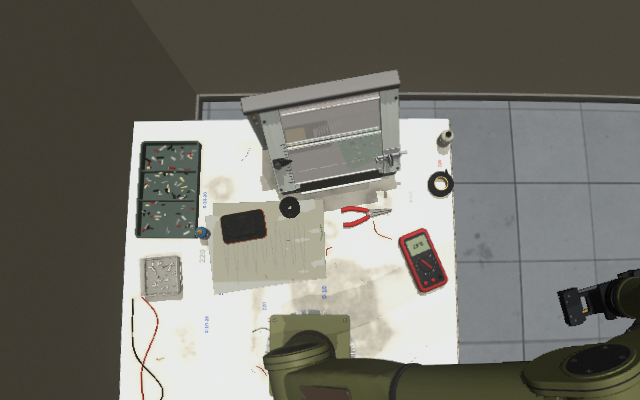

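```bash
python3 - <<'E'
from h import *
def load(n): return dict(np.load(n+'0.npz'))
for n in ['top','scene']:
    s=load(n);P=cloud(s)
    m=(P[...,2]>0.29)&(P[...,2]<0.335)&(P[...,0]>0.3)&(P[...,0]<1.1)&(abs(P[...,1])<.5)
    q=P[m]; print(n,'roof',len(q),np.median(q[:,2]),q.min(0),q.max(0)); 
    rc=cv2.minAreaRect((q[:,:2]*1000).astype(np.float32));print(rc,cv2.boxPoints(rc).round().tolist())
    # plane fit
    m=(P[...,2]>0.1)&(P[...,2]<0.28)&(P[...,0]>0.3)&(P[...,0]<1.1)&(abs(P[...,1])<.4)
    q=P[m];rng=np.random.default_rng(0);best=None
    for _ in range(3000):
        a,b,c=q[rng.choice(len(q),3,False)];nn=np.cross(b-a,c-a);l=np.linalg.norm(nn)
        if l<1e-4: continue
        nn/=l
        if nn[2]<0: nn=-nn
        if abs(nn[2]-.574)>.06: continue
        k=(abs((q-a)@nn)<.0025)
        if best is None or k.sum()>best[0]: best=(k.sum(),nn,a,k)
    k=best[3];c=q[k].mean(0);nn=np.linalg.svd(q[k]-c,full_matrices=False)[2][2];nn*=np.sign(nn[2])
    print('plane',best[0],len(q),nn,c,'yaw',np.degrees(np.arctan2(-nn[1],-nn[0])),'lean',np.degrees(np.arcsin(nn[2])), 'd',nn@c)
s=load('top');x0,x1,y0,y1=230,420,60,215
cv2.imwrite('pics/c1.png',cv2.resize(s['pixels'][y0:y1,x0:x1,::-1],None,fx=4,fy=3.85,interpolation=cv2.INTER_CUBIC))
s=load('scene');cv2.imwrite('pics/c2.png',cv2.resize(s['pixels'][85:245,225:395,::-1],None,fx=3.7,fy=3.7,interpolation=cv2.INTER_CUBIC))
E
```

```text
top roof 2947 0.3117465949429643 [ 0.53698062 -0.20439593  0.2900393 ] [0.63549417 0.13405034 0.31783284]
((585.0985107421875, -35.24821472167969), (38.87944793701172, 342.7815856933594), 10.905082702636719) [[534.0, 129.0], [598.0, -207.0], [637.0, -200.0], [572.0, 137.0]]
plane 4165 10155 [-0.77246009 -0.13703807  0.62010158] [ 0.5149771  -0.05971504  0.18422991] yaw 10.059877416348906 lean 38.3235528710412 d -0.2753747692147376
scene roof 5156 0.3117398405706872 [ 0.53520301 -0.4998945   0.29000302] [0.98959459 0.49990208 0.33499843]
((762.0775146484375, -0.4505615234375), (453.2115173339844, 999.787109375), 0.12032084912061691) [[534.0, 499.0], [537.0, -501.0], [990.0, -500.0], [988.0, 500.0]]
plane 3391 18334 [-0.76901106 -0.1477851   0.62191764] [ 0.51240254 -0.05457215  0.18540019] yaw 10.878224308904269 lean 38.45630617018264 d -0.2706746230696062
```

View pics/c1.png

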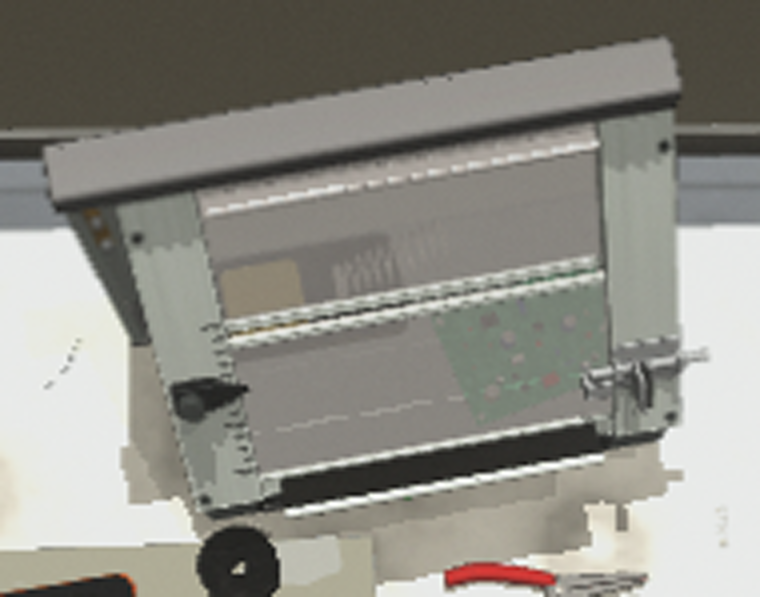

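View pics/c2.png

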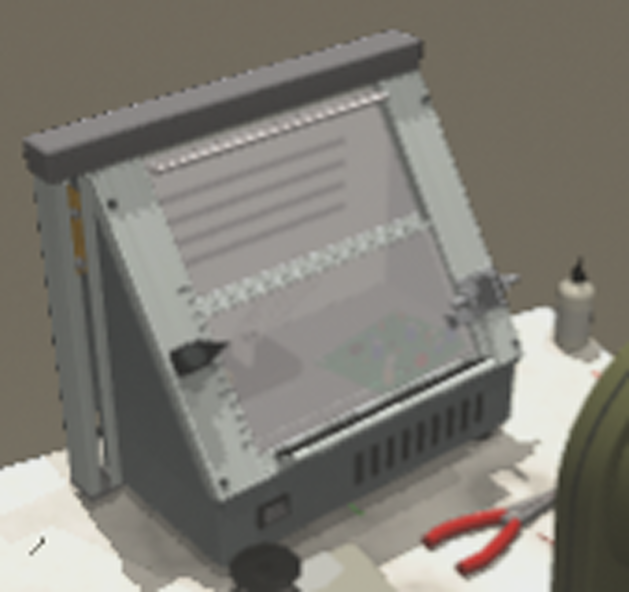

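The views show the cabinet yawed about 11°. In the top view the pointer tip is near (292,161), the bolt tab near (391,160), and the lip runs from (303,193) to (381,180). Next I'll refine the pose from the rails.

```bash
cat >> h.py <<'E'
def load(n): return dict(np.load(n+'0.npz'))
def own(P,c): # c = x,y,yaw  -> (up, y, out) mm slope coords
    ca,sa=np.cos(c[2]),np.sin(c[2]);d=P-np.array([c[0],c[1],0])
    x=d[...,0]*ca+d[...,1]*sa;y=-d[...,0]*sa+d[...,1]*ca;z=d[...,2]-.08;x=x+.085
    return 1e3*np.stack([.5736*x+.8192*z,y,-.8192*x+.5736*z],-1)
def world(u,y,o,c):
    x=.5736*u-.8192*o-85;z=.8192*u+.5736*o+80;ca,sa=np.cos(c[2]),np.sin(c[2])
    return np.array([c[0]*1e3+x*ca-y*sa,c[1]*1e3+x*sa+y*ca,z])/1e3
E
python3 - <<'E'
from h import *
from scipy.optimize import least_squares
c=np.array([.524,-.0636,np.radians(10.8)])
S={n:load(n) for n in ['top','scene']};C={n:cloud(S[n]) for n in S}
for it in range(3):
  Q=[]
  for n in C:
    o=own(C[n],c);m=(o[...,0]>110)&(o[...,0]<235)&(abs(o[...,1])>118)&(abs(o[...,1])<150)&(abs(o[...,2]-6)<10)
    Q.append(C[n][m]);print(n,m.sum(),np.median(o[m][:,2]),'L',np.median(o[m&(o[...,1]>0)][:,2]),'R',np.median(o[m&(o[...,1]<0)][:,2]))
  q=np.concatenate(Q)
  f=least_squares(lambda v:own(q,[v[0],c[1],v[1]])[:,2]-6,[c[0],c[2]],loss='soft_l1')
  c[0],c[2]=f.x;
  # y from rail outer edges per view and header ends
  for n in C:
    o=own(C[n],c);m=(o[...,0]>110)&(o[...,0]<235)&(abs(o[...,2]-6)<3)
    e=[];w=[]
    for k in range(120,230,8):
        y=o[m&(abs(o[...,0]-k)<4)][:,1]; y=y[abs(y)<170]
        if len(y): e.append(y.max());w.append(y.min())
    print(n,'edges',np.median(e),np.median(w))
  print(c,np.degrees(c[2]))
np.save('c.npy',c)
# pixels: bolt tab points & lip & pointer
for n in C:
    o=own(C[n],c)
    for nm,m in dict(tab=(o[...,2]>19)&(o[...,2]<45)&(o[...,1]<-100)&(o[...,1]>-175)&(o[...,0]>40)&(o[...,0]<85),
                  bolt=(o[...,2]>8)&(o[...,2]<45)&(o[...,1]<-85)&(o[...,1]>-195)&(o[...,0]>40)&(o[...,0]<85),
                  lip=(o[...,2]>18)&(o[...,2]<40)&(abs(o[...,1])<110)&(abs(o[...,0]-15)<25),
                  ptr=(o[...,2]>9)&(o[...,2]<35)&(o[...,1]>95)&(o[...,1]<160)&(o[...,0]>40)&(o[...,0]<140)).items():
        q=o[m];print(n,nm,len(q), np.percentile(q,[2,50,98],axis=0).round(1).tolist() if len(q) else '')
        if nm in('tab','ptr'): print(q.round(0).astype(int).tolist()[:60])
E
```

```text
top 1243 6.411066495302278 L 5.8139155407196315 R 7.0365370925034725
scene 862 8.089029441200921 L 7.486860143791948 R 9.180314019094672
top edges 155.7718516367097 -153.81707638892584
scene edges 156.13638560569473 -151.8147923200724
[ 0.52256734 -0.0636      0.18343081] 10.509811026517106
top 1234 5.291409149138781 L 5.244139339607635 R 5.332443488164549
scene 862 7.028192512866571 L 6.896380247969014 R 7.43083920551367
top edges 155.77066338104353 -153.8184401979866
scene edges 156.13517417972088 -151.81616487029453
[ 0.52256046 -0.0636      0.18343645] 10.510134668854656
top 1234 5.285840402842926 L 5.238017995720538 R 5.327478117098035
scene 862 7.03759406082257 L 6.890211570821273 R 7.439762201733702
top edges 155.77021242423913 -153.81852004260315
scene edges 156.1347722023836 -151.81622623713307
[ 0.52255876 -0.0636      0.18342451] 10.5094505245668
top tab 55 [[51.4, -128.5, 19.4], [68.9, -123.1, 34.1], [77.2, -120.8, 40.2]]
[[77, -122, 19], [77, -125, 19], [75, -122, 20], [74, -127, 20], [73, -129, 20], [74, -121, 22], [76, -123, 25], [74, -126, 24], [74, -128, 25], [71, -1
[... 3443 characters left out ...]
[113, 132, 18], [112, 129, 17], [111, 125, 15], [110, 123, 16], [109, 120, 16], [108, 118, 17], [107, 114, 16], [106, 113, 18], [105, 110, 18], [117, 148, 9], [116, 146, 11], [114, 145, 19], [113, 141, 18], [113, 143, 26], [112, 140, 27], [111, 138, 27], [109, 129, 16], [108, 127, 18], [107, 125, 18], [106, 122, 19], [105, 117, 15], [104, 118, 20], [103, 114, 18], [114, 149, 9], [114, 149, 16], [113, 148, 19], [112, 145, 18], [111, 146, 25], [110, 144, 26], [109, 142, 29], [108, 138, 26], [107, 137, 29], [106, 129, 18], [105, 125, 17], [104, 123, 17], [103, 121, 19], [102, 117, 17], [113, 152, 9], [112, 151, 12], [111, 151, 17], [110, 147, 15], [110, 147, 20], [109, 149, 29], [108, 145, 26]]
```

```bash
python3 -m inch '[[0.5,1,0,-0.275,0],[0.5,1,0,-0.275,0],[0.5,1,0,0,0],[0.5,1,0,0,0],[0.5,1,0,0,0]]' 20; python3 -m inch '[[0.7,0.95,0,0,0],[0.7,0.95,0,0,0],[0.7,0.95,0,0,0],[0.7,0.95,0,0,0],[0.7,0.95,0,0,0]]'; python3 -m inch '[[0.7,0.95,0,0,0],[0.7,0.95,0,0,0],[0.7,0.95,0,0,0],[0.7,0.95,0,0,0],[0,0,0,0,0]]'
python3 - <<'E'
from h import *
s=r.get_state();c=np.load('c.npy');p=s['tool_pos'];print(p,s['contact_force'],s['opening'])
t=world(0,0,0,c)
ca,sa=np.cos(c[2]),np.sin(c[2])
def W(x,y,z): return np.array([c[0]+(x*ca-y*sa)/1e3,c[1]+(x*sa+y*ca)/1e3,z/1e3])
print((W(-77,-92,157)-p)/.025, np.degrees(R.from_quat(s['eef_rot']).as_matrix()[:,0]))
w=r.snapshot('wrist');save(w,'w1.png');print(w['position'],-rot(w)[:,2])
E
```

```text
clock: 0.6
tool_pos: [0.2118, -0.4807, 0.2575]
eef_rot: [0.996, 0.091, -0.0, -0.0]
contact_force: [0.4, -0.0, 0.3]
opening: 0.569
clock: 1.1
tool_pos: [0.2995, -0.3621, 0.2576]
eef_rot: [0.996, 0.091, -0.0, -0.0]
contact_force: [0.1, 0.1, 0.5]
opening: 0.118
clock: 1.6
tool_pos: [0.3717, -0.2646, 0.2577]
eef_rot: [0.995, 0.095, 0.001, -0.001]
contact_force: [-0.6, -0.5, 0.4]
opening: 0.012
[ 0.37174534 -0.26455811  0.25768951] [-0.62823345 -0.53663224  0.39626704] 0.012144631822350848
[ 3.67542788  3.85827222 -4.02758023] [56.25659522 10.86232779  0.10807079]
[ 0.4499754  -0.24995963  0.38489158] [-0.30063616 -0.05732465 -0.95201459]
```

View pics/w1.png

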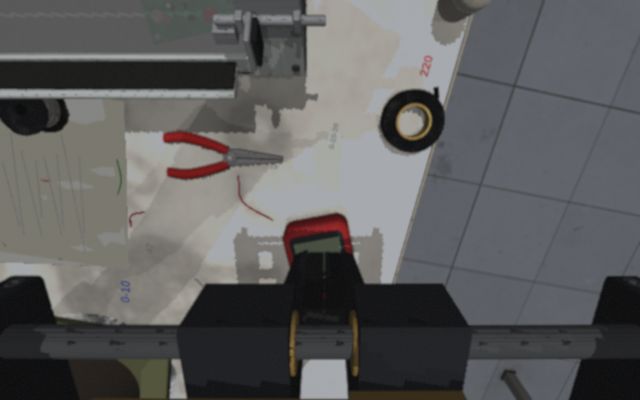

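The wrist view shows the bolt's tab at about (255,42) and its rod reaching (325,20), with open space inside the tab. I'll move over it and lower.

```bash
python3 -m inch '[[0.9,0.95,0,0,0],[0.9,0.95,0,0,0],[0.9,0.95,0,0,0],[0.9,0.95,0,0,0],[0,0,0,0,0]]'; python3 -m inch '[[0,0,-0.9,0,0],[0,0,-0.9,0,0],[0,0,-0.9,0,0],[0,0,-0.9,0,0],[0,0,0,0,0]]'
cat >> h.py <<'E'
def tool(c):
    s=r.get_state();p=np.array(s['tool_pos']);d=p-np.array([c[0],c[1],0]);ca,sa=np.cos(c[2]),np.sin(c[2])
    x=R.from_quat(s['eef_rot']).as_matrix()[:,0]
    print('t',round(s['clock'],2),'own tcp mm',(1e3*np.array([d[0]*ca+d[1]*sa,-d[0]*sa+d[1]*ca,d[2]])).round(1),'yawerr',np.degrees(np.arctan2(x[1],x[0])-c[2]).round(2),'F',np.round(s['contact_force'],1),'op',round(s['opening'],3))
E
cat > st.py <<'E'
from h import *
tool(np.load('c.npy'))
E
python3 st.py; python3 - <<'E'
from h import *
w=r.snapshot('wrist');save(w,'w2.png')
E
```

```text
clock: 2.15
tool_pos: [0.462, -0.1704, 0.2577]
eef_rot: [0.996, 0.094, 0.001, -0.001]
contact_force: [0.4, 1.0, 0.3]
opening: 0.002
clock: 2.65
tool_pos: [0.4564, -0.1744, 0.1656]
eef_rot: [0.996, 0.09, -0.003, -0.001]
contact_force: [-1.0, 0.1, -0.4]
opening: 0.006
t 2.65 own tcp mm [-85.3 -96.9 165.6] yawerr -0.13 F [-1.   0.1 -0.4] op 0.006
```

View pics/w2.png

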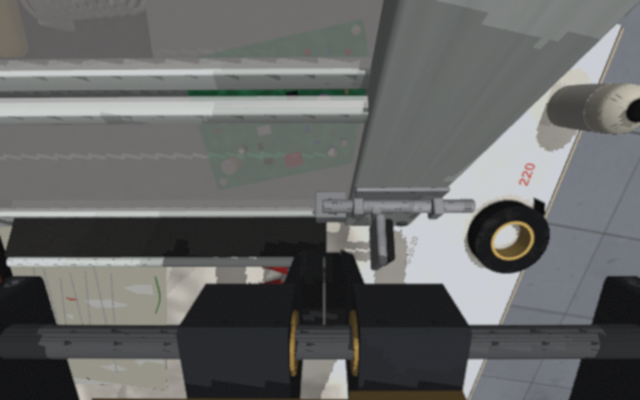

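Both fingertips, near (325,260), are left of the tab at (383,240), at the right height. I'll make a small correction and then push outwards.

```bash
python3 -m inch '[[0.3,0.06,-0.32,0,0],[0,0,0,0,0],[0,0,0,0,0]]'; python3 st.py
python3 -m inch '[[0.04,-0.2,0,0,0],[0.04,-0.2,0,0,0],[0,0,0,0,0]]'; python3 st.py
```

```text
clock: 3.0
tool_pos: [0.4672, -0.1719, 0.1603]
eef_rot: [0.996, 0.092, 0.001, 0.0]
contact_force: [-0.3, 0.1, 0.4]
opening: 0.008
t 3.0 own tcp mm [-74.2 -96.4 160.3] yawerr -0.0 F [-0.3  0.1  0.4] op 0.008
clock: 3.3
tool_pos: [0.4688, -0.1825, 0.16]
eef_rot: [0.996, 0.091, 0.0, 0.0]
contact_force: [0.0, 0.1, 0.1]
opening: 0.005
t 3.3 own tcp mm [ -74.5 -107.1  160. ] yawerr -0.07 F [0.  0.1 0.1] op 0.005
```

```bash
for i in 1 2 3; do python3 -m inch '[[0.037,-0.2,0,0,0],[0,0,0,0,0]]' >/dev/null; python3 st.py; done
```

```text
t 3.5 own tcp mm [ -74.6 -111.9  159.9] yawerr -0.04 F [-0.1  1.2  1.2] op 0.008
t 3.7 own tcp mm [ -74.6 -117.1  159.8] yawerr -0.04 F [-0.1  1.   0.4] op 0.007
t 3.9 own tcp mm [ -74.6 -122.3  159.7] yawerr -0.06 F [-0.3  1.3  1.7] op 0.005
```

```bash
for i in 1 2; do python3 -m inch '[[0.037,-0.2,0,0,0],[0,0,0,0,0]]' >/dev/null; python3 st.py; done
```

```text
t 4.1 own tcp mm [ -74.6 -125.2  159.7] yawerr 0.06 F [-1.3  6.4  3.5] op 0.004
t 4.3 own tcp mm [ -74.7 -125.5  159.5] yawerr 0.29 F [-3.8 16.5  8.2] op 0.003
```

```bash
python3 - <<'E'
from h import *
c=np.load('c.npy')
for n in ['wrist','scene','top']:
    s=r.snapshot(n);o=own(cloud(s),c);save(s,n+'3.png')
    m=(o[...,2]>28)&(o[...,2]<38)&(o[...,1]<-100)&(o[...,1]>-175)&(o[...,0]>63)&(o[...,0]<85)
    print(n,m.sum(),np.percentile(o[m][:,1],[2,20,50,80,98]).round(1) if m.sum() else '')
    m=(o[...,2]>4)&(o[...,2]<16)&(o[...,1]<-157)&(o[...,1]>-210)&(o[...,0]>40)&(o[...,0]<85)
    print(n,'rod end',m.sum(),o[m][:,1].min() if m.sum() else '')
    s0=load(n) if n!='wrist' else None
    if s0:
        o=own(cloud(s0),c);m=(o[...,2]>4)&(o[...,2]<16)&(o[...,1]<-157)&(o[...,1]>-210)&(o[...,0]>40)&(o[...,0]<85);print('before',m.sum(),o[m][:,1].min())
E
```

```text
wrist 1468 [-147.7 -139.3 -128.1 -118.6 -111.5]
wrist rod end 1003 -190.9709427625193
scene 10 [-114.7 -113.9 -112.9 -112.4 -112. ]
scene rod end 11 -192.44281132151724
before 7 -167.90079792203412
top 0 
top rod end 0 
before 15 -171.2326704187132
```

```bash
python3 -m inch '[[-0.09,0.47,0,0,0],[-0.76,0.81,0.2,0,0],[-0.76,0.81,0,0,0],[-0.76,0.81,0,0,0],[-0.76,0.81,0,0,0]]'; python3 -m inch '[[0,0,0,0,0],[0,0,0,0,0]]'; python3 st.py
```

```text
clock: 4.95
tool_pos: [0.3945, -0.1143, 0.1649]
eef_rot: [0.996, 0.091, 0.001, 0.001]
contact_force: [1.0, 0.3, 0.2]
opening: 0.003
clock: 5.15
tool_pos: [0.3955, -0.1146, 0.1649]
eef_rot: [0.996, 0.091, 0.0, 0.001]
contact_force: [-0.0, -0.9, 0.8]
opening: 0.009
t 5.15 own tcp mm [-134.2  -27.   164.9] yawerr -0.01 F [-0.  -0.9  0.8] op 0.009
```

```bash
python3 -m inch '[[0,0,-0.8,0,0],[0,0,-0.8,0,0],[0,0,-0.8,0,0],[0,0,0,0,0],[0,0,0,0,0]]'; python3 st.py; python3 - <<'E'
from h import *
c=np.load('c.npy');p=world(0,0,16,c);n=world(0,0,1,c)-world(0,0,0,c);n/=np.linalg.norm(n)
for k,(u,v) in dict(top=(292-.5,160.3),scene=(286.1,179.1)).items():
    print(k,own(onplane(load(k),u,v,p,n),c).round(1))
s=load('scene');cv2.imwrite('pics/p1.png',cv2.resize(s['pixels'][165:215,260:320,::-1],None,fx=10,fy=10,interpolation=cv2.INTER_NEAREST))
w=r.snapshot('wrist');save(w,'w4.png');np.savez('wrist0.npz',**{k:np.array(v) for k,v in w.items()})
E
```

```text
clock: 5.65
tool_pos: [0.3956, -0.1149, 0.1047]
eef_rot: [0.996, 0.091, 0.0, 0.0]
contact_force: [-0.4, -0.1, 0.8]
opening: 0.006
t 5.65 own tcp mm [-134.2  -27.3  104.7] yawerr -0.08 F [-0.4 -0.1  0.8] op 0.006
top [106.4 107.1  16. ]
scene [ 99.4 110.7  16. ]
```

View pics/w4.png

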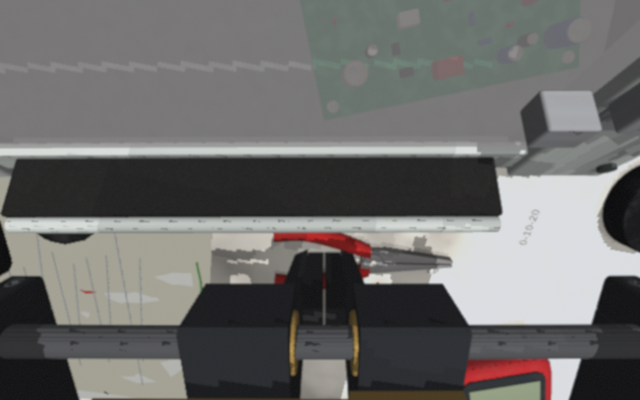

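The wrist view shows the fingertips at about (325,260), below and in front of the lip, whose rim is at row 222. The lip is undisturbed, its right end near (500,200). Now I'll make contact and push.

```bash
python3 -m inch '[[0.4,0.075,0,0,0],[0.2,0.04,0,0,0],[0.1,0.02,0,0,0],[0,0,0,0,0]]'>/dev/null; python3 st.py;  python3 -m inch '[[0.12,0.022,0.164,0,0],[0.12,0.022,0.164,0,0],[0.12,0.022,0.164,0,0]]' >/dev/null; python3 st.py
```

```text
t 6.1 own tcp mm [-116.1  -26.2  105.1] yawerr 0.01 F [-0.1  0.4  0.3] op 0.003
t 6.4 own tcp mm [-109.6  -25.9  117.2] yawerr -0.04 F [-4.7 -0.7 -1.4] op 0.007
```

```bash
python3 -m inch '[[0.18,0.033,0.26,0,0],[0.18,0.033,0.26,0,0],[0.18,0.033,0.26,0,0],[0,0,0,0,0]]' >/dev/null; python3 st.py; python3 - <<'E'
from h import *
c=np.load('c.npy')
for n in ['wrist','top','scene']:
    s=r.snapshot(n);o=own(cloud(s),c);save(s,n+'5.png')
    m=(o[...,2]>12)&(o[...,2]<30)&(abs(o[...,1])<95)&(o[...,0]<120)&(o[...,0]>-5)
    h=np.histogram(o[m][:,0],np.arange(-5,121,5));print(n,h[0].tolist())
E
```

```text
t 6.8 own tcp mm [-94.7 -26.  137.6] yawerr -0.02 F [-4.2 -0.1  3.7] op 0.003
wrist [0, 0, 0, 0, 0, 0, 0, 0, 0, 0, 6517, 12248, 0, 0, 0, 0, 1, 51, 57, 54, 0, 0, 0, 0, 0]
top [0, 0, 0, 0, 0, 0, 0, 0, 0, 0, 8, 4, 0, 0, 0, 0, 0, 0, 0, 0, 0, 0, 0, 0, 0]
scene [0, 0, 0, 0, 0, 0, 0, 1, 1, 1, 19, 45, 0, 0, 0, 0, 0, 0, 0, 0, 0, 0, 0, 0, 0]
```

```bash
python3 -m inch '[[0.158,0.029,0.23,0,0],[0.158,0.029,0.23,0,0],[0.158,0.029,0.23,0,0],[0.158,0.029,0.23,0,0],[0,0,0,0,0]]' >/dev/null; python3 st.py; python3 - <<'E'
from h import *
c=np.load('c.npy')
n='wrist';s=r.snapshot(n);o=own(cloud(s),c);save(s,n+'6.png')
m=(o[...,2]>13)&(o[...,2]<17)&(abs(o[...,1])<95)&(o[...,0]<120)&(o[...,0]>-5)
print('lip',np.percentile(o[m][:,0],[5,25,50,75,95]).round(1))
for y in (-80,-40,40,80,95):
  k=m&(abs(o[...,1]-y)<8);print(y,k.sum(),np.median(o[k],axis=0))
m=(o[...,2]>12)&(o[...,2]<21)&(o[...,1]>98)&(o[...,1]<125)&(o[...,0]>60)
print('ptr',m.sum());q=o[m];
for y in range(100,125,3):
  k=q[abs(q[:,1]-y)<1.5];print(y,len(k),k[:,0].min().round(1) if len(k) else '',k[:,0].max().round(1) if len(k) else '',np.median(k[:,2]).round(1) if len(k) else '')
E
```

```text
t 7.45 own tcp mm [-78.3 -26.1 160.7] yawerr -0.01 F [-5.5 -0.   4.9] op 0.007
lip [78.  78.6 79.  79.4 80.1]
-80 335 [ 79.08578015 -80.06553125  14.99652754]
-40 336 [ 79.05900351 -39.98382581  15.05488493]
40 332 [78.88208155 40.02496061 15.08482865]
80 324 [78.80175741 79.91193538 15.07029729]
95 160 [78.7467762  91.09058998 15.08280325]
ptr 121
100 99 77.2 80.6 16.4
103 1 77.2 77.2 13.5
106 0   
109 0   
112 0   
115 0   
118 0   
121 0   
124 0
```

View pics/wrist6.png

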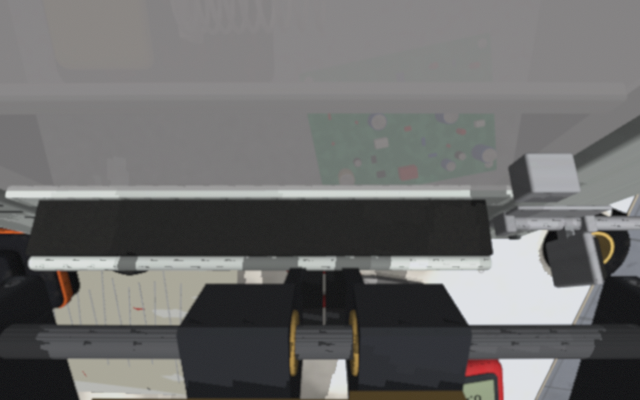

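The wrist view shows the lip (rows 200–258) between the rails, pushed evenly, with the bolt clear on the right at (560,240). The pointer is out of frame to the left, so I'll go to about 96 mm, back off and look at it directly.

```bash
python3 -m inch '[[0.128,0.024,0.186,0,0],[0.128,0.024,0.186,0,0],[0.128,0.024,0.186,0,0],[0,0,0,0,0]]' >/dev/null; python3 st.py; python3 -m inch '[[-0.5,-0.09,-0.2,0,0],[-0.5,-0.09,0,0,0],[-0.12,0.7,0.2,0,0],[-0.12,0.7,0,0,0],[0,0,0,0,0]]' >/dev/null; python3 -m inch '[[-0.12,0.65,0,0,0],[0,0,0,0,0],[0,0,0,0,0]]' >/dev/null; python3 st.py;  python3 - <<'E'
from h import *
c=np.load('c.npy')
for n in ['wrist','scene','top']:
    s=r.snapshot(n);save(s,n+'7.png');np.savez(n+'7.npz',**{k:np.array(v) for k,v in s.items()})
    o=own(cloud(s),c)
    m=(o[...,2]>11)&(o[...,2]<19)&(o[...,1]>20)&(o[...,1]<98)&(o[...,0]>60)
    print(n,'lip',m.sum(),np.percentile(o[m][:,0],[5,50,95]).round(1) if m.sum() else'')
    m=(o[...,2]>13)&(o[...,2]<21)&(o[...,1]>101)&(o[...,1]<125)&(o[...,0]>60);q=o[m]
    for y in range(102,125,2):
      k=q[abs(q[:,1]-y)<1];print(y,len(k),k[:,0].min().round(1) if len(k) else '',k[:,0].max().round(1) if len(k) else '',np.median(k[:,2]).round(1) if len(k) else '')
E
```

```text
t 7.9 own tcp mm [-68.5 -26.1 174.6] yawerr -0.01 F [-6.2 -0.4  3.9] op 0.006
t 8.7 own tcp mm [-91.8  25.3 173.9] yawerr 0.01 F [ 0.6 -0.6 -0.2] op 0.007
wrist lip 3453 [95.2 96.1 97.1]
102 4 94.7 95.2 14.9
104 0   
106 0   
108 33 102.6 105.7 14.5
110 44 102.3 107.0 14.4
112 59 101.6 107.4 14.5
114 66 100.3 108.4 14.9
116 73 100.2 109.3 15.0
118 80 99.4 109.4 15.1
120 103 98.5 110.6 15.3
122 104 98.4 112.5 15.3
124 109 97.2 111.9 15.3
scene lip 221 [232.6 255.1 276.3]
102 7 90.7 274.0 15.7
104 10 235.6 274.9 16.9
106 4 236.4 263.0 14.7
108 6 104.6 275.4 14.7
110 8 234.6 276.5 15.8
112 5 105.7 273.6 16.6
114 8 103.3 274.8 16.5
116 7 101.8 270.8 16.9
118 8 105.2 275.4 17.1
120 8 100.4 276.3 16.3
122 9 106.3 276.9 17.9
124 7 101.4 274.1 17.6
top lip 243 [255.4 271.  276.7]
102 2 271.8 274.4 17.2
104 2 270.2 272.7 14.1
106 3 272.3 275.6 16.6
108 2 273.2 277.1 14.6
110 2 271.3 273.7 13.9
112 1 271.6 271.6 14.2
114 2 274.3 274.9 15.7
116 0   
118 1 274.7 274.7 16.8
120 2 274.0 275.2 14.0
122 2 273.8 275.8 13.6
124 1 275.0 275.0 15.0
```

View pics/wrist7.png

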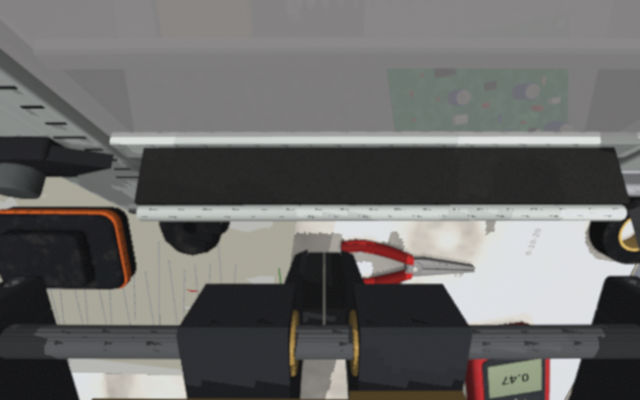

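The wrist view shows the pointer tip at (110,160), just above the lip's left end at (140,150–205). In this one view the tip is at 104.5 mm and the lip top at 96.1 mm, so 8.4 mm remain. I'll go back under the lip.

```bash
python3 -m inch '[[0.12,-0.68,0,0,0],[0.12,-0.68,0,0,0],[0.13,-0.66,0,0,0],[0.4,0.07,0,0,0],[0,0,0,0,0]]' >/dev/null; python3 -m inch '[[0.3,0.055,0,0,0],[0,0,0,0,0]]' >/dev/null; python3 st.py
```

```text
t 9.55 own tcp mm [-73.8 -24.5 173.5] yawerr 0.11 F [-0.3 -0.2 -0. ] op 0.008
```

```bash
python3 -m inch '[[0.16,0.03,0,0,0],[0.068,0.012,0.098,0,0],[0.068,0.012,0.098,0,0],[0,0,0,0,0],[0,0,0,0,0]]' >/dev/null; python3 st.py
cat > lip.py <<'E'
from h import *
c=np.load('c.npy');s=r.snapshot('wrist');o=own(cloud(s),c)
for a,b in((-95,-60),(20,98)):
  m=(o[...,2]>11)&(o[...,2]<19)&(o[...,1]>a)&(o[...,1]<b)&(o[...,0]>60)&(o[...,0]<140)
  print('lip',m.sum(),np.median(o[m],axis=0).round(2))
m=(o[...,2]>13)&(o[...,2]<21)&(o[...,1]>107)&(o[...,1]<125)&(o[...,0]>60)&(o[...,0]<140);q=o[m]
for y in range(108,125,4):
  k=q[abs(q[:,1]-y)<2]
  if len(k): print(y,len(k),(k[:,0].min()+k[:,0].max())/2)
E
python3 lip.py
```

```text
t 10.05 own tcp mm [-68.6 -25.2 178.4] yawerr -0.01 F [-2.1  0.1 -0.3] op 0.006
lip 1635 [ 96.54 -80.34  14.36]
lip 3074 [96.17 58.77 15.02]
108 49 104.25782542058784
112 22 103.09516977592895
```

```bash
python3 -m inch '[[0.065,0.012,0.092,0,0],[0.065,0.012,0.092,0,0],[0.065,0.012,0.092,0,0],[0,0,0,0,0],[0,0,0,0,0]]' >/dev/null; python3 st.py; python3 lip.py
```

```text
t 10.6 own tcp mm [-63.7 -25.3 185.5] yawerr -0.02 F [-5.1  0.7  1.9] op 0.006
lip 1481 [104.69 -78.47  14.79]
lip 3059 [104.44  58.53  15.07]
108 44 104.17982216735616
112 75 104.67665663323424
116 78 104.25729688408006
120 21 101.04411856635562
124 5 98.52315137829054
```

```bash
python3 -m inch '[[-0.4,-0.07,-0.15,0,0],[-0.6,-0.11,0,0,0],[-0.12,0.7,0,0,0],[-0.12,0.7,0,0,0],[-0.12,0.65,0,0,0]]' >/dev/null;  python3 -m inch '[[0,0,0,0,0],[0,0,0,0,0],[0,0,0,0,0]]' >/dev/null; python3 st.py; python3 lip.py; python3 - <<'E'
from h import *
s=r.snapshot('wrist');cv2.imwrite('pics/w8.png',cv2.resize(s['pixels'][80:240,0:200,::-1],None,fx=3.5,fy=3.5,interpolation=cv2.INTER_CUBIC))
E
```

```text
t 11.45 own tcp mm [-87.2  25.5 181.7] yawerr -0.09 F [0.3 0.4 0.8] op 0.003
lip 1507 [104.69 -77.42  15.04]
lip 3413 [104.47  58.95  15.08]
108 52 104.54317319267358
112 93 104.36395936293647
116 128 104.62810437679391
120 159 104.21033290197447
124 142 104.91682615765691
```

View pics/w8.png

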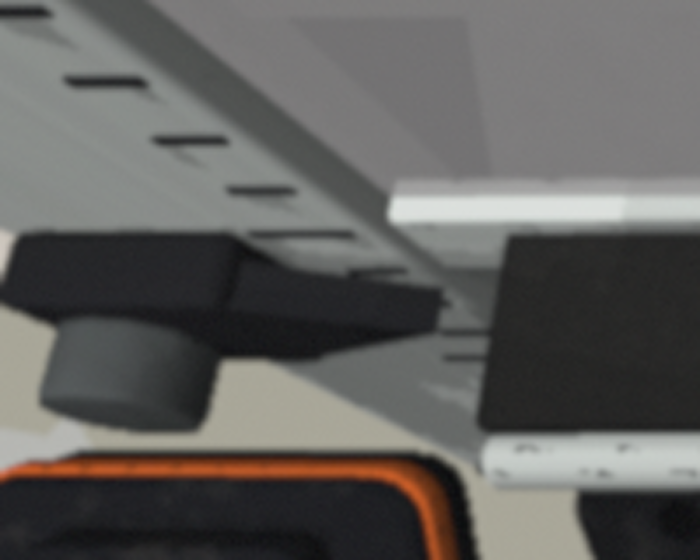

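The lip top is at 104.5 mm and the pointer tip at about 104.5 mm, with the tip at (440,300) beside the rubber strip's left edge in this crop. I'll move clear and do a final check.

```bash
python3 -m inch '[[-0.3,-0.3,0.5,0,0],[-0.3,-0.6,0.8,0,0],[-0.2,-0.9,0.8,0,0],[-0.2,-0.9,0.6,0,0],[-0.2,-0.9,0,0,0]]' ; python3 -m inch '[[-0.2,-1,0,0,0],[-0.2,-1,0,0,0],[-0.2,-1,0,0,0],[0,0,0,0,0],[0,0,0,0,0]]'; python3 - <<'E'
from h import *
c=np.load('c.npy');im=[]
for n in ['scene','top']:
    s=r.snapshot(n);a=s['pixels'];im.append(a[:,:,::-1][60:310,100:480]);s0=load(n)
    for k,z in(('before',s0),('now',s)):
        o=own(cloud(z),c)
        m=(o[...,2]>11)&(o[...,2]<30)&(abs(o[...,1])<95)&(o[...,0]>-5)&(o[...,0]<120)
        p=(o[...,2]>10)&(o[...,2]<32)&(o[...,1]>112)&(o[...,1]<152)&(o[...,0]>80)&(o[...,0]<130)
        b=(o[...,2]>19)&(o[...,2]<45)&(o[...,1]<-100)&(o[...,1]>-175)&(o[...,0]>40)&(o[...,0]<85)
        f=lambda m,q:np.median(o[m],axis=0).round(1)
        print(n,k,'lip',f(m,0),'ptr',f(p,0),'tab',f(b,0))
cv2.imwrite('pics/f.png',np.vstack(im))
E
```

```text
clock: 12.05
tool_pos: [0.4022, -0.1453, 0.2508]
eef_rot: [0.996, 0.091, 0.002, 0.001]
contact_force: [-0.2, -1.2, -0.5]
opening: 0.005
clock: 12.55
tool_pos: [0.3861, -0.2189, 0.249]
eef_rot: [0.996, 0.09, 0.0, -0.0]
contact_force: [0.7, 0.6, 0.8]
opening: 0.004
scene before lip [16.   8.7 26.7] ptr [105.7 139.9  18. ] tab [  63.7 -122.5   33.4]
scene now lip [104.5   2.3  28.1] ptr [104.9 141.1  18.4] tab [  64.3 -142.7   31.4]
top before lip [14.4 -2.  22.7] ptr [107.1 136.2  16.8] tab [  68.9 -123.1   34.1]
top now lip [103.3   2.2  22.9] ptr [107.  135.9  16.3] tab [  73.2 -142.9   30.3]
```

View pics/f.png

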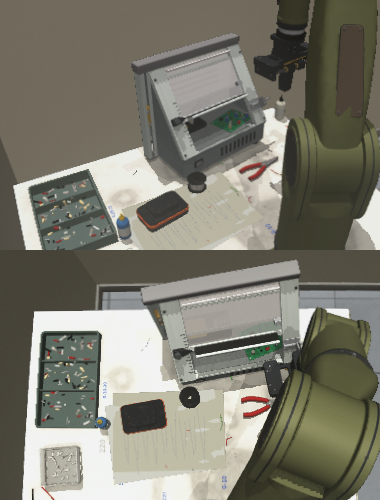

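```bash
python3 - <<'E'
from h import *
c=np.load('c.npy')
for n in ['scene','top']:
  for k,z in(('before',load(n)),('now',r.snapshot(n))):
    o=own(cloud(z),c);b=(o[...,2]>24)&(o[...,2]<37)&(o[...,1]<-112)&(o[...,1]>-160)&(o[...,0]>50)&(o[...,0]<74)
    e=(o[...,2]>5)&(o[...,2]<17)&(o[...,1]<-158)&(o[...,1]>-210)&(o[...,0]>50)&(o[...,0]<75)
    t=(o[...,2]>6)&(o[...,2]<17)&(o[...,1]<-80)&(o[...,1]>-115)&(o[...,0]>55)&(o[...,0]<70)
    print(n,k,b.sum(),np.percentile(o[b][:,1],[25,50,75,90]).round(1),'rod end',e.sum(),o[e][:,1].min() if e.sum() else '')
E
```

```text
scene before 24 [-123.2 -122.4 -121.8 -119.9] rod end 7 -167.90079792203412
scene now 26 [-142.8 -142.3 -141.2 -140.4] rod end 12 -190.4342946299568
top before 16 [-126.  -122.1 -121.3 -121.1] rod end 15 -171.2326704187132
top now 8 [-147.  -142.4 -141.5 -141.4] rod end 3 -158.69567566426147
```

```bash
python3 -c "from plant import r; print(r.finish_job(), r.get_state()['clock'])"
```

```text
the job is handed in; nothing more can be done
the job is handed in; nothing more can be done
```

The job is handed in, after about 13 s of robot time. I pushed the bolt outwards with the closed fingers, then raised the window from under its lip with the fingers' front faces, and moved clear.

- **Bolt:** I pushed until it hit something hard: the force rose from 6 to 16 N while the tab moved 0.3 mm. The tab face moved about 20 mm in the scene and top views. The rod end looked like 22–24 mm in the scene view, where it is coarse. With the bolt allowed to sit up to 3 mm out when shut, 20 mm still fits fully back at 22 mm. I rely on the hard stop for that, because the images alone do not prove it.
- **Window:** After backing off, the wrist camera put the lip top at 104.5 mm up the slope and the pointer tip at 104.2–104.9 mm. That is level within about 0.5 mm, and the window stayed there once released.
- **Views that differ:** The scene view, taken after moving clear, agreed on the lip at 104.5 mm; the top view gave 103.3 mm. Two early, hand-picked readings of the pointer tip differed more (99.4 mm scene, 106.4 mm top), so I relied on the close wrist view.
- **Pointer and bench:** The pointer is where it was, within the camera noise of about 1 mm. The loose items look undisturbed in the final pictures, except that the arm hid the multimeter, the tape roll and, in the top view, the flux bottle. The arm reads no contact force beyond noise.

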